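# Take the dial padlock off the mail drop box and present it open

## Task

The steel mail drop box on the desk is locked with a dial padlock through its staple: turn the dial clockwise until its pointer clicks in opposite the index mark on the case, then pull the lock body away from the staple so that the shackle slides right out. Slip the open shackle off the staple, lift the lock clear of the box and finish while holding it by its case, open, level with the dial upward, and still, at least 10 cm above the lid. Leave the pad of notes on the box and the things around it on the desk where they are.

Things in the scene. Friction and masses are not known exactly. Their poses are not given: they have to be found in the camera images.
- mail_box: grey steel mail drop box, 184 (x) x 250 (y) x 85 mm high, fixed to the desk, yaw varies; origin: centre of its underside; x points to its rear, z up. Flat lid at z = 85 mm: the front half is a deck on which the padlock lies, the rear half a hatch with a posting slot; a 3 mm hasp strap lies round the staple and behind it.
- staple_base (a point): foot of the staple on the lid (box x 0, y +17, z 85 mm); axes as the box. The staple is a plate 6 mm thick (along x), 28 mm wide (y), 28 mm tall, with an eye 14 mm wide, 22 mm high. The shackle's short leg passes through the eye along x; the plate's inner post stands between the legs.
- padlock: dial padlock, loose, about 0.4 kg, lying on the box's deck, dial up. Aluminium case 56 x 56 x 28 mm; origin: centre of its underside; x points out along the shackle to the staple (as box x within 2 deg), y left, z up. At the start its front (x +28 mm) is 2 to 3 mm short of the staple; dialling may twist it a few deg. The lid is free 40 mm either side (y) of the case.
- dial (a joint): angle (rad) of the pointer from the index mark, positive counterclockwise from above; clockwise turning lowers it. 15 notches a turn (every 24 deg = 0.419 rad), clicking with about 0.1 N m; starts in or near a notch between 0.8 and 2.1; stops at -0.25 and 2.6. The shackle comes out only at the notch at 0 (within about 0.1 rad).
- dial_grip (a point): on the dial's axis (case x = y = 0), 41.5 mm above the case's underside: middle of the black grip bar, 36 mm long along the dial's x, 12 mm thick, from 34 to 50 mm above the underside. The dial's x points to the pointer end. Under the bar a round skirt, 45 mm across, 6 mm high, lies on the case's top.
- dial_pointer (a point): end of the grip bar that carries the white pointer line, 18 mm from the dial's axis, same height as dial_grip
- index_mark (a point): short white index mark on the case's top, 24.8 mm from the dial's axis toward the shackle (case +x), 28 mm above the underside
- shackle (a joint): how far (m) the steel shackle is out of the case: 0 home, 0.026 fully out. Locked it gives 2 to 3 mm. Unlocked it slides with 2.5 N of friction and stays put; no swivel. U of 8 mm bar, legs at case y +17 (short) and -17 mm, 14 mm above the underside; home, the bow's inside is 18 mm from the case: pulling the case back, the bow meets the staple after 10 mm, then 26 mm draw it out.
- shackle_toe (a point): 4 mm short of the free end of the short leg (case y +17 mm). Home, this point is 4 mm inside the case (case x +24 mm) and the end 8 mm inside; fully out, a gap of 18 mm is left between the leg's end and the case. With the 6 mm staple in the middle of that gap, 9 mm in front of the case, the lock lifts straight up.
- notes_pad: small pad of sticky notes, 50 x 50 x 20 mm, on the left rear of the box's lid; leave alone
- stapler: stapler, 34 x 131 x 46 mm, right of the box; leave alone
- cup: white plastic cup, 72 mm wide, 83 mm high, left of the box; leave alone
- mouse: black computer mouse, 104 x 60 x 37 mm, front left; leave alone
Not all that is in view belongs to the job. Leave any red or yellow look-alike of the padlock alone.

How it is judged:
On the way, in this order (a step that is already met when the one before it is completed fails the run):
1. the dial's pointer is at the index notch, the shackle still home (value of joint dial between -0.13 and 0.13 rad and value of joint shackle below 0.006 m), for 0.2 s.
2. the shackle is drawn right out while still on the staple (value of joint shackle above 0.018 m and z of padlock in the frame of staple_base below 0.04 m), for 0.1 s.
At the end, for the whole second after the job is handed in: the padlock is held by the fingers (over 2 N), its underside more than 90 mm above the lid, tilted less than 0.3 rad, dial up, moving under 0.03 m/s, touching the box nowhere, with the shackle still drawn out by more than 18 mm (value of joint shackle above 0.018 m and z of padlock in the frame of staple_base above 0.09 m and angle between padlock's own z axis and vertical below 0.3 rad and linear speed of padlock below 0.03 m/s and contact force between the fingers and padlock above 2 N and contact force between padlock and mail_box below 0.2 N); the arm keeps its last pose, push and grip.
It fails at once if the pad of notes is shifted by more than 20 mm (distance of notes_pad from where it was at the start of the episode above 0.02 m).
It fails at once if the stapler, cup or mouse is shifted by more than 30 mm (distance of any of stapler, cup, mouse from where it was at the start of the episode above 0.03 m).
It also fails if it takes over 64 s, if anything falls off the work surface, if the arm or the gripper's body presses on something with over 40 N, if the wrist force passes 120 N, or if a joint passes its speed limit or range.

## Robot

A 7-joint arm with a two-finger parallel gripper is mounted at the origin on the work surface; the furniture and walls round the work are solid. World frame = base frame: x ahead of the robot, y to its left, z up, the work surface at z = 0. Lengths are in m, angles in rad, forces in N, time in s.
With the tool pointing down it reaches from about 0.4 to 0.875 m from the base axis. Payload 19.3 kg.
Tool frame: the origin (TCP) lies midway between the tips of the shut fingers; the grasp point (between the pads) lies 19 mm behind it; y points along the fingers, z is the direction in which the jaws open and shut, and the axes are right-handed (so a half turn about y gives the same grasp; the last joint's range is limited). The gripper opens to 85 mm and grips with 20 to 120 N. Pads are 22 mm wide; open, the fingers measure 114 mm over their backs; the gripper's body (76 mm by 85 mm) begins 54 mm behind the grasp point. The pads swing forward as they close: fully open they stand 13 mm farther back than shut.
Start: joints at [1.233, 0.521, -0.036, 1.599, 0.021, 1.021, -0.113], TCP at [0.165, -0.603, 0.231] pointing down, gripper open.
Joint ranges: [-2.91, 2.91], [-0.3, 2.13], [-1.5, 1.42], [0.17, 2.43], [-1.26, 4.41], [0.16, 1.93], [-2.52, 2.52]. Speed limits (rad/s): [1.89, 1.89, 2.39, 2.39, 3.01, 3.01, 3.01].

## Interface

Orientations are given as a unit quaternion [x, y, z, w].
In Python, from plant import env gives the robot as it stands.
- The arm moves only by the tool arm_command, never from a script. Its argument "rows" is a list of rows, each an object of numbers: "x", "y", "z": the shift along the tool's x, y, z in mm; "ax", "ay", "az": the turn, a rotation vector about the tool's x, y, z in rad; "fingers": the opening, from -1 (shut) to 1 (fully open). In form: [{"x": .., "y": .., "z": .., "ax": .., "ay": .., "az": .., "fingers": ..}, ...]. A call has 1 to 5 rows; each row is the pose to reach, as a shift and turn from the pose measured when the call began, along the tool's axes at that moment; what a row does not reach only later rows make up. A row lasts 1/10 s, in which the tool goes at most 50 mm and 8.59 degrees, less where a joint would pass 70% of its speed; a pose out of reach is approached as far as the arm can. A call with a gripper value outside its range is refused whole. The fingers move at their own pace and stop on an object; the grip force is fixed at half the most. Time passes only in rows, so rows that repeat a pose let the fingers close. It gives the time, the measured TCP pose, the force and the opening at its end, in the units of the state.
- env.get_obs(): the state, without advancing time (a new reading comes with each control period).
- env.grab_frame(name): name is "scene" or "top" or "wrist"; returns (picture, depth): 400x640x3 uint8, red, green, blue; 400x640 float32, m along the optical axis (not along the pixel's ray), 0 where there is no reading.
- env.get_calibration(name): a dict with "mtx" (3x3 intrinsics, pixels), "R" (3x3) and "t" (3): a world point X has camera coordinates R X + t. Camera axes: x right, y down, z forward; pixel columns grow to the right and rows downward; lengths in m; the calibration is good to about 2 mm. A picture is of the moment at which its call begins: read the wrist's pose just before it. get_calibration takes no time and is no camera call; for the wrist camera it gives the pose at the moment of the call.
- env.sign_off(): hands the job in, once; it reports no verdict.
The state is a dict: "t": time; "qpos": joint angles; "dq": joint speeds; "joint_efforts": joint torques, N m; "position": TCP position; "tcp_rot": TCP orientation; "force": force on the tool from outside, world axes, zero at the start; "torque": the same for the moment, N m; "grip_width": finger opening in m.
Only numpy, scipy, OpenCV 4.12 (cv2) and the standard library are available. Lean on these libraries where they do the work, as an engineer would, in place of code of your own. Each camera call takes 0.05 s, during which the arm holds its last target. There are 200 camera calls.

## Working session

There is one attempt and no reset: what is moved stays moved. The work goes in short steps, Python scripts to look and compute and a tool call to move; the robot and the scene stay as the last step left them, time stands still between calls to the robot, and variables do not carry over. Pictures are saved under pics/ and viewed, about 8 in all and at most 12, crops included, and the job is handed in when it is done.

Besides the shell and the picture viewer there is one more tool, called after ">>>" in YAML: its name, and indented under it one key for each argument. arm_command: Moves the arm, as the interface text tells. Its arguments: {"type":"object","properties":{"rows":{"type":"array"}},"required":["rows"]}

```bash
ls; mkdir -p pics; python3 - <<'E'
from plant import env
import cv2,numpy as np
o=env.get_obs(); print(o)
for n in ("scene","top"):
    p,d=env.grab_frame(n); cv2.imwrite(f"pics/{n}0.png",p[:,:,::-1]); np.savez(f"pics/{n}0.npz",p=p,d=d,**env.get_calibration(n))
    print(env.get_calibration(n))
a=cv2.imread("pics/scene0.png");b=cv2.imread("pics/top0.png")
cv2.imwrite("pics/both0.png",cv2.resize(np.vstack([a,b]),(480,600)))
E
```

```text
pics
{'t': 0.0, 'qpos': array([ 1.23280124,  0.52203285, -0.03630359,  1.59999438,  0.02121255,
        1.02108312, -0.11280797]), 'dq': array([ 0.0001871 ,  0.00049785, -0.00050771, -0.00056422, -0.00028165,
       -0.00040284,  0.00049002]), 'joint_efforts': array([-5.54605813e-04, -9.27127004e+01,  1.97942555e+00, -3.69936919e+01,
        1.78384571e-02,  8.05840886e-03,  1.62639617e-05]), 'position': array([ 0.16523996, -0.6024202 ,  0.23071914]), 'tcp_rot': array([-0.09447503,  0.7011693 , -0.70038861,  0.09429673]), 'force': array([-0.06654076,  0.19368703,  0.61035268]), 'torque': array([-0.04172661,  0.02804271,  0.03313542]), 'grip_width': 0.08555691984166962}
{'mtx': array([[391.79898315,   0.        , 320.29761698],
       [  0.        , 391.79898315, 194.8671028 ],
       [  0.        ,   0.        ,   1.        ]]), 'R': array([[-6.10177109e-01, -7.92264949e-01, -3.81242103e-04],
       [-4.89769059e-01,  3.77582610e-01, -7.85848358e-01],
       [ 6.22744060e-01, -4.79319959e-01, -6.18419124e-01]]), 't': array([0.31980364, 0.31921903, 1.05302984])}
{'mtx': array([[431.13017083,   0.        , 318.33874365],
       [  0.        , 431.13017083, 203.30525656],
       [  0.        ,   0.        ,   1.        ]]), 'R': array([[ 0.00213309, -0.99996582,  0.00798823],
       [-0.9968499 , -0.00275964, -0.07926324],
       [ 0.07928258, -0.00779399, -0.99682171]]), 't': array([0.02678363, 0.52662944, 1.37772504])}
```

View pics/top0.png

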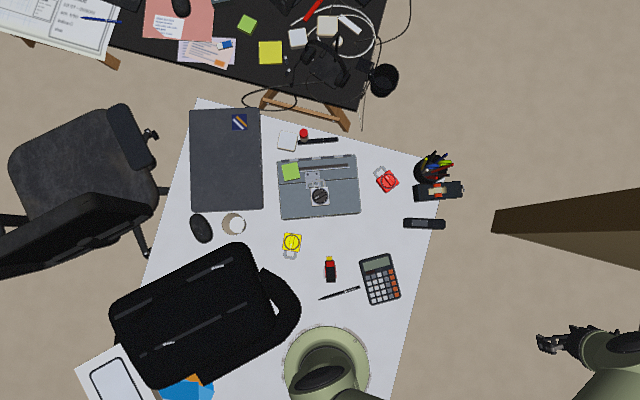

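The top view shows three padlocks: aluminium/black dial on the grey box at (319,196), a red one at (386,180) and a yellow one at (291,243). The one on the box's deck is the one meant. I'll confirm it in an enlarged crop.

```bash
python3 - <<'E'
import cv2,numpy as np
b=cv2.imread("pics/top0.png");a=cv2.imread("pics/scene0.png")
c=cv2.resize(b[140:230,265:375],None,fx=4.8,fy=4.8,interpolation=cv2.INTER_CUBIC)
# find lock pixel in scene via depth point
z=np.load("pics/top0.npz");d=z['d'][196,319];M=z['mtx'];X=z['R'].T@(np.array([(319-M[0,2])/M[0,0],(196-M[1,2])/M[1,1],1])*d-z['t']);print(X,d)
s=np.load("pics/scene0.npz");q=s['mtx']@(s['R']@X+s['t']);u,v=(q[:2]/q[2]).astype(int);print(u,v)
e=cv2.resize(a[max(v-45,0):v+45,u-30:u+30],None,fx=4.4,fy=4.4,interpolation=cv2.INTER_CUBIC)
h=min(c.shape[0],e.shape[0]);cv2.imwrite("pics/crop0.png",np.hstack([c[:h],e[:h]]))
E
```

```text
[0.53954965 0.02702109 0.1328173 ] 1.2878962
310 182
```

View pics/crop0.png

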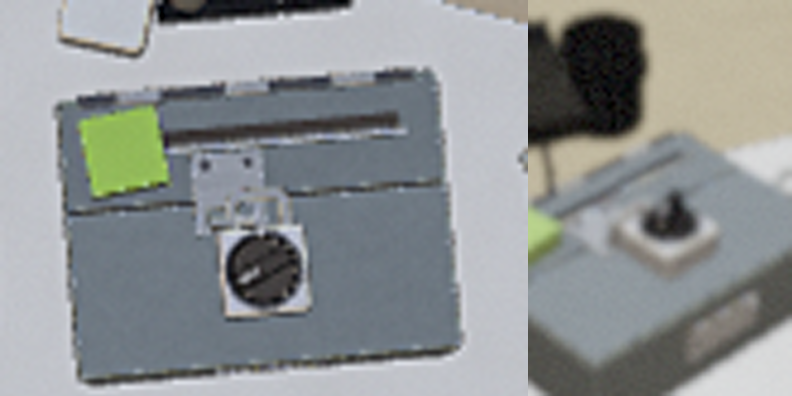

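Confirmed: the lock with its shackle through the staple is on the grey box, with the pointer toward the left and a bit to the front (at about 110°). I'm moving above it for a close look.

```bash
cat > h.py <<'E'
from plant import env
import cv2,numpy as np
from scipy.spatial.transform import Rotation as Ro
np.set_printoptions(precision=4,suppress=True)
def down(psi):
    "tool y down, jaw axis z at world yaw psi"
    z=np.array([np.cos(psi),np.sin(psi),0]);y=np.array([0,0,-1.]);return Ro.from_matrix(np.c_[np.cross(y,z),y,z])
def delta(pos,psi=None):
    o=env.get_obs();R=Ro.from_quat(o['tcp_rot'])
    print('pos',o['position'],'jaw yaw',np.degrees(np.arctan2(*R.as_matrix()[[1,0],2])),'down',R.as_matrix()[:,1],'q7',o['qpos'][6],'t',o['t'],'F',o['force'],'w',o['grip_width'])
    print('shift mm',1e3*(R.inv().apply(np.array(pos)-o['position'])))
    if psi is not None:
        for p in (psi,psi+np.pi):print('turn',(R.inv()*down(p)).as_rotvec())
def snap(name,f):
    c=env.get_calibration(name);p,d=env.grab_frame(name);cv2.imwrite(f'pics/{f}.png',p[:,:,::-1]);np.savez(f'pics/{f}.npz',p=p,d=d,**c)
def ray(f,u,v,h):
    z=np.load(f'pics/{f}.npz');M=z['mtx'];r=z['R'].T@np.array([(u-M[0,2])/M[0,0],(v-M[1,2])/M[1,1],1]);c=-z['R'].T@z['t']
    return c+r*(h-c[2])/r[2]
E
python3 -c "
from h import *
delta([.50,.02,.33],np.radians(95)); R=Ro.from_quat(env.get_obs()['tcp_rot']).as_matrix();print(R)
c=env.get_calibration('wrist');print('cam in tool',R.T@(-c['R'].T@c['t']-env.get_obs()['position']),(c['R']@R))
"
```

```text
pos [ 0.1653 -0.6025  0.2308] jaw yaw -74.65416427555803 down [-0.0003  0.0009 -1.    ] q7 -0.11276159846673946 t 0.1 F [ 0.1906  0.3158 -0.0373] w 0.08544156934091261
shift mm [-487.4981  -98.7312 -511.8077]
turn [ 0.0002 -2.961  -0.0013]
turn [0.0009 0.1806 0.0001]
[[-0.9643 -0.0003  0.2646]
 [-0.2646  0.0009 -0.9643]
 [ 0.0001 -1.     -0.0009]]
cam in tool [-0.0679 -0.1426 -0.0003] [[-0.0005  0.0001  1.    ]
 [ 0.9624 -0.2715  0.0005]
 [ 0.2715  0.9624  0.0001]]
```

>>> arm_command:
  rows:
    - {"x":-30,"y":-10,"z":-32,"ax":0,"ay":-0.12,"az":0,"fingers":1}
    - {"x":-60,"y":-30,"z":-64,"ax":0,"ay":-0.24,"az":0,"fingers":1}
    - {"x":-90,"y":-50,"z":-96,"ax":0,"ay":-0.36,"az":0,"fingers":1}
    - {"x":-120,"y":-75,"z":-128,"ax":0,"ay":-0.48,"az":0,"fingers":1}
    - {"x":-150,"y":-99,"z":-160,"ax":0,"ay":-0.6,"az":0,"fingers":1}

```text
t: 0.6
position: [0.2678, -0.4071, 0.3304]
tcp_rot: [-0.299, 0.641, -0.64, 0.299]
force: [1.5, -0.9, 0.2]
grip_width: 0.0855
```

```bash
python3 -c "
from h import *
delta([.53,.025,.33],np.radians(25))"
```

```text
pos [ 0.2678 -0.4071  0.3304] jaw yaw -39.99993997159916 down [-0.0009  0.0011 -1.    ] q7 0.11265893188327243 t 0.6 F [ 1.5261 -0.8627  0.1586] w 0.08547798809390002
shift mm [-499.5939    0.6408  -76.8921]
turn [ 0.0011 -1.1345 -0.001 ]
turn [0.0011 2.0071 0.0012]
```

>>> arm_command:
  rows:
    - {"x":-48,"y":0,"z":-7,"ax":0,"ay":-0.12,"az":0,"fingers":1}
    - {"x":-96,"y":0,"z":-14,"ax":0,"ay":-0.24,"az":0,"fingers":1}
    - {"x":-144,"y":0,"z":-21,"ax":0,"ay":-0.36,"az":0,"fingers":1}
    - {"x":-192,"y":0,"z":-28,"ax":0,"ay":-0.48,"az":0,"fingers":1}
    - {"x":-240,"y":0,"z":-35,"ax":0,"ay":-0.6,"az":0,"fingers":1}

```text
t: 1.1
position: [0.3957, -0.199, 0.3306]
tcp_rot: [-0.476, 0.523, -0.522, 0.476]
force: [1.2, -1.9, -0.0]
grip_width: 0.0854
```

```bash
python3 -c "
from h import *
delta([.53,.025,.31],np.radians(25))"
```

```text
pos [ 0.3957 -0.199   0.3306] jaw yaw -5.3492740959673855 down [-0.0008  0.0007 -1.    ] q7 0.15622064043493242 t 1.1 F [ 1.1692 -1.8952 -0.0214] w 0.08543557491604997
shift mm [-235.4987   20.6688  112.8166]
turn [ 0.0006 -0.5297 -0.0008]
turn [0.0011 2.6119 0.0008]
```

>>> arm_command:
  rows:
    - {"x":-45,"y":0,"z":20,"ax":0,"ay":-0.11,"az":0,"fingers":1}
    - {"x":-90,"y":5,"z":40,"ax":0,"ay":-0.22,"az":0,"fingers":1}
    - {"x":-135,"y":10,"z":60,"ax":0,"ay":-0.33,"az":0,"fingers":1}
    - {"x":-180,"y":15,"z":80,"ax":0,"ay":-0.44,"az":0,"fingers":1}
    - {"x":-220,"y":20,"z":100,"ax":0,"ay":-0.53,"az":0,"fingers":1}

```text
t: 1.6
position: [0.5164, 0.0129, 0.3105]
tcp_rot: [-0.597, 0.379, -0.378, 0.597]
force: [0.3, -1.0, 0.1]
grip_width: 0.0855
```

>>> arm_command:
  rows:
    - {"x":-10,"y":0,"z":8,"ax":0,"ay":0,"az":0,"fingers":1}
    - {"x":-10,"y":0,"z":8,"ax":0,"ay":0,"az":0,"fingers":1}
    - {"x":-10,"y":0,"z":8,"ax":0,"ay":0,"az":0,"fingers":1}

```text
t: 1.9
position: [0.519, 0.0247, 0.3103]
tcp_rot: [0.597, -0.379, 0.378, -0.597]
force: [-0.9, 0.1, 0.2]
grip_width: 0.0858
```

```bash
python3 -c "
from h import *
delta([.53,.025,.31],np.radians(25));snap('wrist','w1')"
```

```text
pos [0.519  0.0247 0.3103] jaw yaw 25.242318739508665 down [-0.0013  0.0002 -1.    ] q7 0.04692326626616861 t 1.9 F [-0.8764  0.1006  0.1895] w 0.08577950491794199
shift mm [ 4.4259  0.282  10.1247]
turn [ 0.0011  0.0042 -0.0007]
turn [-0.0011 -3.1374 -0.0017]
```

View pics/w1.png

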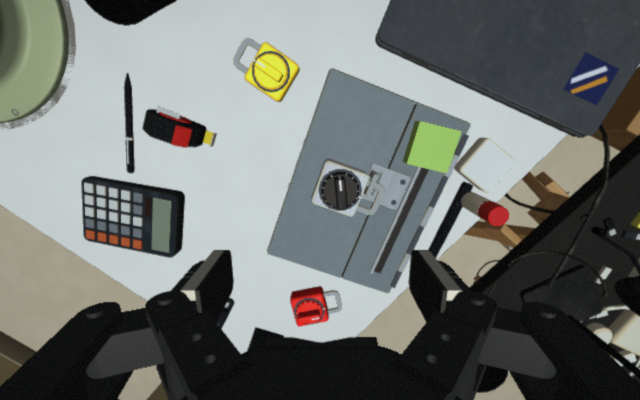

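The wrist view shows the lock on the box at (342,187), the shackle round the staple at (378,185), and the red (310,306) and yellow (271,71) look-alikes apart from it. I'm enlarging the lock.

```bash
python3 - <<'E'
from h import *
p=cv2.imread('pics/w1.png');c=cv2.resize(p[145:230,300:415],None,fx=6.9,fy=6.9,interpolation=cv2.INTER_CUBIC);cv2.imwrite('pics/w1c.png',c)
z=np.load('pics/w1.npz');d=z['d'];print(d[150,340],d[187,342],d[205,320])
def w(u,v):
    M=z['mtx'];return z['R'].T@(np.array([(u-M[0,2])/M[0,0],(v-M[1,2])/M[1,1],1])*d[v,u]-z['t'])
for q in ((340,140),(300,200),(342,187),(322,195),(310,240)):print(q,w(*q))
E
```

```text
0.36411467 0.32446304 0.35523462
(340, 140) [0.5206 0.0741 0.0841]
(300, 200) [ 0.5075 -0.0153  0.0857]
(342, 187) [0.5403 0.0318 0.1362]
(322, 195) [0.5266 0.0099 0.1168]
(310, 240) [ 0.5421 -0.06    0.0855]
```

View pics/w1c.png

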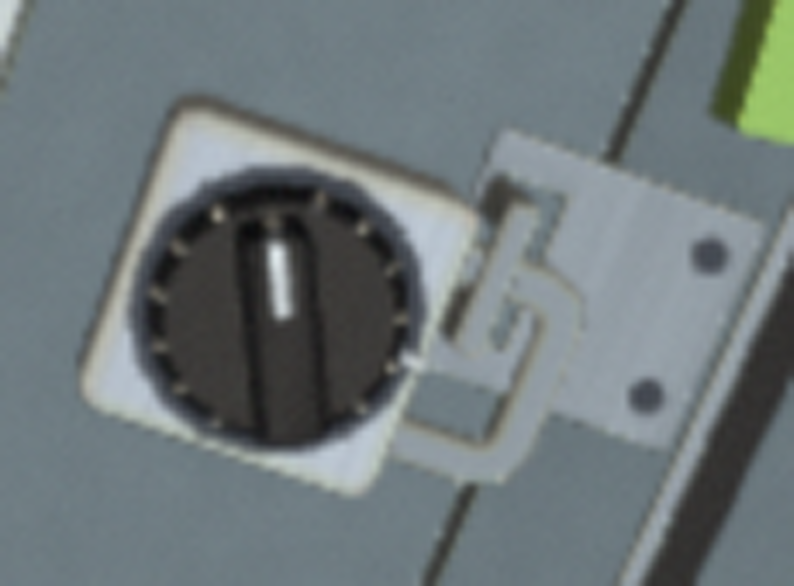

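The crop shows the case corners near (180,100), (478,213), (362,492) and (83,400), the index mark at (412,358), the bar running from about (272,215) to (295,440), and the white pointer line from (275,243) to (284,318) on its upper end.

```bash
python3 - <<'E'
from h import *
f=lambda x,y,h:ray('w1',300+(x-3)/6.9,145+(y-3)/6.9,h)
C=np.array([f(*c,.113) for c in((180,98),(480,212),(362,496),(80,402))]);print(C,C.mean(0))
for a,b in((0,1),(3,2)):print('x dir',np.degrees(np.arctan2(*(C[b]-C[a])[[1,0]])),np.linalg.norm(C[b]-C[a]))
for a,b in((1,0),(2,3)):pass
for a,b in((3,0),(2,1)):print('y dir',np.degrees(np.arctan2(*(C[b]-C[a])[[1,0]]))-90,np.linalg.norm(C[b]-C[a]))
i=f(412,358,.113);a=f(275,243,.135);b=f(284,318,.135);print('index',i)
print('ptr line',a,b,np.degrees(np.arctan2(*(a-b)[[1,0]])))
e1=f(272,212,.135);e2=f(295,440,.135);print('bar',e1,e2,(e1+e2)/2,np.linalg.norm(e1-e2),np.degrees(np.arctan2(*(e1-e2)[[1,0]])))
# box edges via seam/slot: front edge of the lid in full picture
E
```

```text
[[ 0.5126  0.0493  0.113 ]
 [ 0.5663  0.0536  0.113 ]
 [ 0.5711  0.0004  0.113 ]
 [ 0.5195 -0.0052  0.113 ]] [0.5424 0.0245 0.113 ]
x dir 4.541517961820524 0.053887565067655366
x dir 6.115658368583074 0.0518907612158199
y dir 7.2607268165853185 0.054899704940096355
y dir 5.1723809814672705 0.05341566321572556
index [0.5676 0.0262 0.113 ]
ptr line [0.5344 0.0376 0.135 ] [0.541  0.0273 0.135 ] 122.96127218007224
bar [0.5318 0.0418 0.135 ] [0.5517 0.0098 0.135 ] [0.5417 0.0258 0.135 ] 0.03762486725811753 121.90196613352188
```

```bash
python3 -c "
from h import *
delta([.542,.0255,.123],np.radians(32.5))"
```

```text
pos [0.519  0.0241 0.3104] jaw yaw 25.18188360251329 down [-0.001  0.    -1.   ] q7 0.04695768809739343 t 1.95 F [-0.5464 -0.1841 -0.0024] w 0.08548384373383068
shift mm [  8.6358 187.4078  21.5918]
turn [ 0.0009 -0.1277 -0.0005]
turn [0.0007 3.0139 0.0013]
```

>>> arm_command:
  rows:
    - {"x":8.6,"y":40,"z":21.6,"ax":0.001,"ay":-0.128,"az":-0.0005,"fingers":0.2}
    - {"x":8.6,"y":85,"z":21.6,"ax":0.001,"ay":-0.128,"az":-0.0005,"fingers":0.2}
    - {"x":8.6,"y":130,"z":21.6,"ax":0.001,"ay":-0.128,"az":-0.0005,"fingers":0.2}
    - {"x":8.6,"y":165,"z":21.6,"ax":0.001,"ay":-0.128,"az":-0.0005,"fingers":0.2}
    - {"x":8.6,"y":175,"z":21.6,"ax":0.001,"ay":-0.128,"az":-0.0005,"fingers":0.2}

```text
t: 2.45
position: [0.5402, 0.0237, 0.1327]
tcp_rot: [0.621, -0.342, 0.339, -0.619]
force: [-0.3, 0.1, 0.4]
grip_width: 0.0512
```

```bash
python3 -c "
from h import *
delta([.542,.0255,.123],np.radians(32.5));snap('wrist','w2')
p=cv2.imread('pics/w2.png')
"
```

```text
pos [0.5402 0.0237 0.1327] jaw yaw 32.40539733842409 down [-0.0041 -0.0008 -1.    ] q7 -0.008013670489639208 t 2.45 F [-0.2974  0.1161  0.3759] w 0.051230344894050914
shift mm [-0.5344  9.6636  2.494 ]
turn [ 0.0039 -0.0017 -0.0015]
turn [0.0024 3.1399 0.0062]
```

View pics/w2.png

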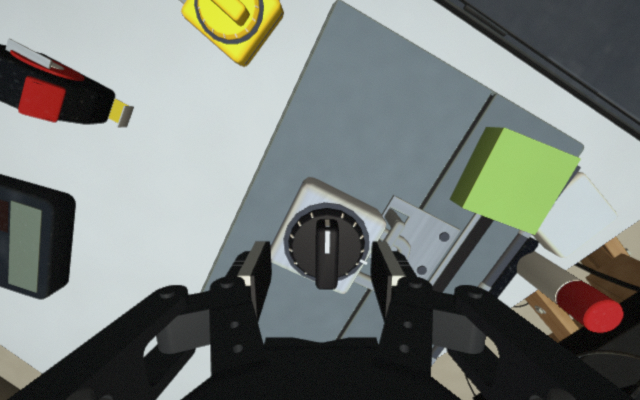

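The wrist view shows the bar upright in the image, (328,207) to (327,288), between the pads at columns 255 and 390, so it is aligned with the jaws. Checking the centre from here.

```bash
python3 -c "
from h import *
a=ray('w2',328,208,.135);b=ray('w2',327,288,.135);print(a,b,(a+b)/2,np.degrees(np.arctan2(*(a-b)[[1,0]])))
m=(a+b)/2
delta([.542,.0255,.123],np.radians(32.5));delta([m[0],m[1],.123])
for c in((312,178),(388,210),(345,294),(268,262)):print(ray('w2',*c,.113))
"
```

```text
[0.5282 0.0479 0.135 ] [0.5519 0.0102 0.135 ] [0.5401 0.029  0.135 ] 122.12959465030802
pos [0.5407 0.0241 0.1332] jaw yaw 32.42002222180308 down [-0.0034 -0.0006 -1.    ] q7 -0.007818031032532992 t 2.5 F [-0.7116  0.3755 -1.8647] w 0.05094937728395047
shift mm [-0.4796 10.1891  1.8982]
turn [ 0.0032 -0.0014 -0.0013]
turn [0.0021 3.1402 0.005 ]
pos [0.5407 0.0241 0.1332] jaw yaw 32.42002222180308 down [-0.0034 -0.0006 -1.    ] q7 -0.007818031032532992 t 2.5 F [-0.7116  0.3755 -1.8647] w 0.05094937728395047
shift mm [-4.5082 10.1936  2.1754]
[0.5153 0.0524 0.113 ]
[0.5617 0.06   0.113 ]
[0.5713 0.0014 0.113 ]
[ 0.5202 -0.0053  0.113 ]
```

>>> arm_command:
  rows:
    - {"x":-1.5,"y":5,"z":2.1,"ax":0.003,"ay":0,"az":-0.001,"fingers":0.2}
    - {"x":-1.5,"y":10,"z":2.1,"ax":0.003,"ay":0,"az":-0.001,"fingers":0.2}
    - {"x":-1.5,"y":10,"z":2.1,"ax":0.003,"ay":0,"az":-0.001,"fingers":-0.3}
    - {"x":-1.5,"y":10,"z":2.1,"ax":0.003,"ay":0,"az":-0.001,"fingers":-1}
    - {"x":-1.5,"y":10,"z":2.1,"ax":0.003,"ay":0,"az":-0.001,"fingers":-1}

```text
t: 3.0
position: [0.5421, 0.0265, 0.124]
tcp_rot: [-0.619, 0.34, -0.341, 0.62]
force: [-4.5, -1.0, 12.7]
grip_width: 0.0099
```

>>> arm_command:
  rows:
    - {"x":0,"y":0,"z":0,"ax":0,"ay":0,"az":0,"fingers":-1}
    - {"x":0,"y":0,"z":0,"ax":0,"ay":0,"az":0,"fingers":-1}
    - {"x":0,"y":0,"z":0,"ax":0,"ay":0,"az":0,"fingers":-1}

```text
t: 3.3
position: [0.5421, 0.0265, 0.1242]
tcp_rot: [-0.619, 0.34, -0.341, 0.62]
force: [-0.5, 0.1, 1.3]
grip_width: 0.0099
```

```bash
python3 -c "
from h import *
delta([.5418,.0265,.123],np.radians(5.6-90))
"
```

```text
pos [0.5421 0.0265 0.1242] jaw yaw 32.41917590300799 down [ 0.0012  0.0001 -1.    ] q7 -0.023343996686667954 t 3.3 F [-0.4912  0.0816  1.3329] w 0.009929773128578592
shift mm [-0.1791  1.1626 -0.2932]
turn [-0.0012  2.0389 -0.0007]
turn [-0.0006 -1.1027  0.0011]
```

>>> arm_command:
  rows:
    - {"x":0,"y":0,"z":0,"ax":0,"ay":0.1,"az":0,"fingers":-1}
    - {"x":0,"y":0,"z":0,"ax":0,"ay":0.2,"az":0,"fingers":-1}
    - {"x":0,"y":0,"z":0,"ax":0,"ay":0.3,"az":0,"fingers":-1}
    - {"x":0,"y":0,"z":0,"ax":0,"ay":0.4,"az":0,"fingers":-1}
    - {"x":0,"y":0,"z":0,"ax":0,"ay":0.5,"az":0,"fingers":-1}

```text
t: 3.8
position: [0.5423, 0.027, 0.1242]
tcp_rot: [-0.515, 0.484, -0.484, 0.516]
force: [-0.5, 5.8, -0.5]
grip_width: 0.0102
```

>>> arm_command:
  rows:
    - {"x":0,"y":0,"z":0,"ax":0,"ay":0.1,"az":0,"fingers":-1}
    - {"x":0,"y":0,"z":0,"ax":0,"ay":0.2,"az":0,"fingers":-1}
    - {"x":0,"y":0,"z":0,"ax":0,"ay":0.3,"az":0,"fingers":-1}
    - {"x":0,"y":0,"z":0,"ax":0,"ay":0.4,"az":0,"fingers":-1}
    - {"x":0,"y":0,"z":0,"ax":0,"ay":0.5,"az":0,"fingers":-1}

```text
t: 4.3
position: [0.5422, 0.028, 0.1243]
tcp_rot: [-0.378, 0.597, -0.597, 0.379]
force: [-3.2, 9.2, 0.5]
grip_width: 0.0101
```

```bash
python3 -c "
from h import *
delta([.5418,.0265,.124],np.radians(5.6-90));print(env.get_obs()['torque'])
"
```

```text
pos [0.5422 0.028  0.1243] jaw yaw -25.259020593922425 down [ 0.0014  0.0017 -1.    ] q7 -0.8608948767527037 t 4.3 F [-3.2151  9.1545  0.4844] w 0.010114799590646545
shift mm [1.4973 0.2621 0.3088]
turn [ 0.0006  1.0322 -0.0023]
turn [-0.0026 -2.1094 -0.0007]
[1.9955 0.7233 0.5278]
```

>>> arm_command:
  rows:
    - {"x":0.5,"y":0,"z":0,"ax":0,"ay":0.1,"az":0,"fingers":-1}
    - {"x":0.5,"y":0,"z":0,"ax":0,"ay":0.2,"az":0,"fingers":-1}
    - {"x":1,"y":0,"z":0,"ax":0,"ay":0.3,"az":0,"fingers":-1}
    - {"x":1,"y":0,"z":0,"ax":0,"ay":0.4,"az":0,"fingers":-1}
    - {"x":1,"y":0,"z":0,"ax":0,"ay":0.5,"az":0,"fingers":-1}

```text
t: 4.8
position: [0.5416, 0.0286, 0.1243]
tcp_rot: [-0.217, 0.674, -0.672, 0.219]
force: [-1.0, 5.5, -2.0]
grip_width: 0.0098
```

>>> arm_command:
  rows:
    - {"x":0.5,"y":0,"z":0,"ax":0,"ay":0.1,"az":0,"fingers":-1}
    - {"x":0.5,"y":0,"z":0,"ax":0,"ay":0.2,"az":0,"fingers":-1}
    - {"x":0.5,"y":0,"z":0,"ax":0,"ay":0.3,"az":0,"fingers":-1}
    - {"x":0.5,"y":0,"z":0,"ax":0,"ay":0.4,"az":0,"fingers":-1}
    - {"x":0.5,"y":0,"z":0,"ax":0,"ay":0.5,"az":0,"fingers":-1}

```text
t: 5.3
position: [0.5409, 0.0297, 0.1243]
tcp_rot: [-0.044, 0.707, -0.704, 0.045]
force: [0.3, 0.6, -3.9]
grip_width: 0.01
```

```bash
python3 -c "
from h import *
delta([.5418,.0265,.124],np.radians(5.6-90));print(env.get_obs()['torque'])
snap('wrist','w3')
p=cv2.imread('pics/w3.png');cv2.imwrite('pics/w3c.png',cv2.resize(p[140:340,200:460],None,fx=3,fy=3,interpolation=cv2.INTER_CUBIC))
"
```

```text
pos [0.5409 0.0297 0.1243] jaw yaw -82.83242782789159 down [ 0.0009  0.0046 -1.    ] q7 -1.6800624013251908 t 5.3 F [ 0.2593  0.6445 -3.931 ] w 0.009959960319055628
shift mm [-0.4928  0.3099  3.3055]
turn [ 0.0045  0.0274 -0.0014]
turn [-0.0022 -3.1142 -0.0069]
[-0.0895 -0.0132 -0.0278]
```

View pics/w3c.png

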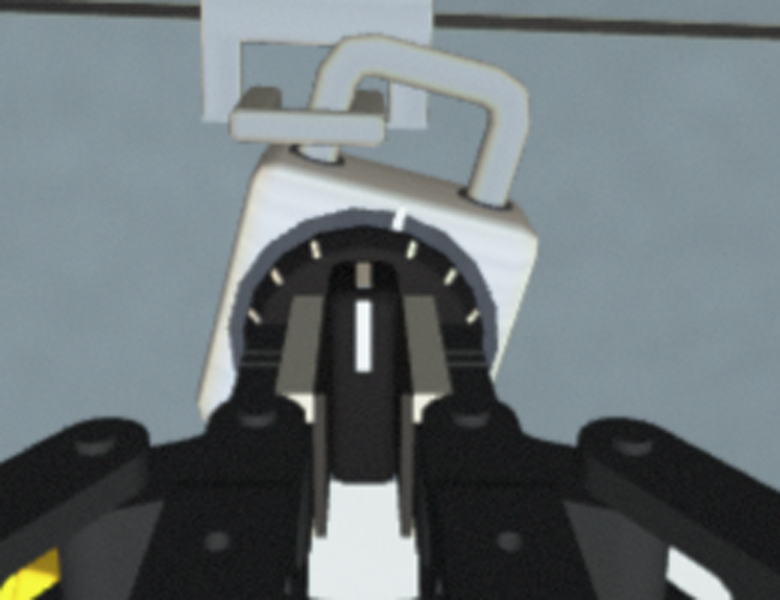

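The crop shows the pointer line at (363,335) straight up, but the case has twisted clockwise by about 14° (index mark at (400,218), case front edge (265,165) to (535,240)). The dial is therefore still about 0.25 rad short. I'll turn further and check again.

>>> arm_command:
  rows:
    - {"x":0,"y":0,"z":1,"ax":0,"ay":0.08,"az":0,"fingers":-1}
    - {"x":0,"y":0,"z":2,"ax":0,"ay":0.16,"az":0,"fingers":-1}
    - {"x":0,"y":0,"z":2,"ax":0,"ay":0.24,"az":0,"fingers":-1}
    - {"x":0,"y":0,"z":2,"ax":0,"ay":0.24,"az":0,"fingers":-1}

```text
t: 5.75
position: [0.5411, 0.0275, 0.1242]
tcp_rot: [0.043, 0.707, -0.704, -0.043]
force: [-1.4, 1.7, -0.9]
grip_width: 0.0105
```

```bash
python3 -c "
from h import *
delta([.5418,.0265,.124],np.radians(5.6-90));print(env.get_obs()['torque'])
snap('wrist','w4')
p=cv2.imread('pics/w4.png');cv2.imwrite('pics/w4c.png',cv2.resize(p[140:340,200:460],None,fx=3,fy=3,interpolation=cv2.INTER_CUBIC))
"
```

```text
pos [0.5411 0.0275 0.1242] jaw yaw -96.95010712771601 down [ 0.0007  0.004  -1.    ] q7 -1.8744704072091354 t 5.75 F [-1.3691  1.7103 -0.9286] w 0.010462016912440118
shift mm [-0.8438  0.1999  0.9273]
turn [ 0.0041 -0.219  -0.0006]
turn [0.0009 2.9225 0.006 ]
[0.293  0.183  0.0772]
```

View pics/w4c.png

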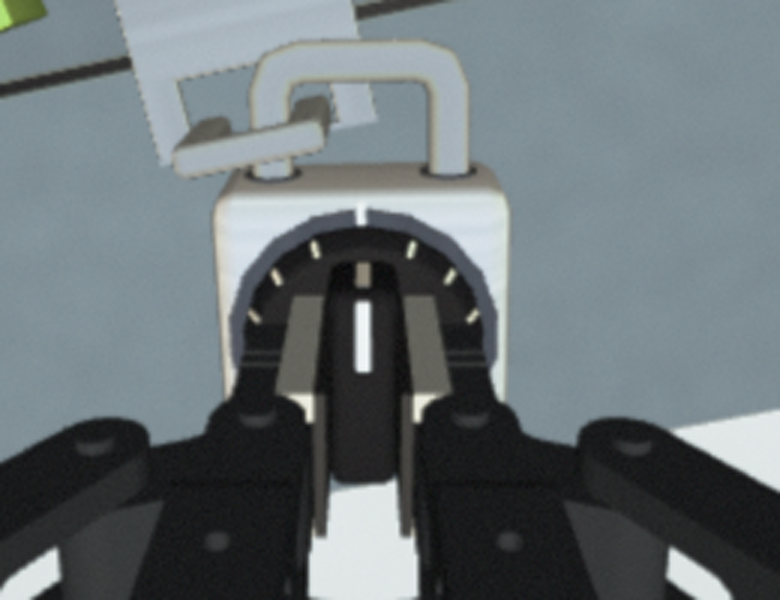

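Pointer line (363,335) and index mark (361,214) are now in line in the crop, with the shackle home: the dial is at 0. I'll hold, then turn lock and dial back together to square up with the box.

>>> arm_command:
  rows:
    - {"x":0,"y":0,"z":0,"ax":0,"ay":0,"az":0,"fingers":-1}
    - {"x":0,"y":0,"z":0,"ax":0,"ay":0,"az":0,"fingers":-1}
    - {"x":0,"y":0,"z":0,"ax":0.002,"ay":-0.07,"az":0,"fingers":-1}
    - {"x":0,"y":0,"z":0,"ax":0.004,"ay":-0.14,"az":0,"fingers":-1}
    - {"x":0,"y":0,"z":0,"ax":0.004,"ay":-0.215,"az":0,"fingers":-1}

```text
t: 6.3
position: [0.5412, 0.0274, 0.1242]
tcp_rot: [0.035, -0.706, 0.706, -0.036]
force: [2.0, -1.8, -1.8]
grip_width: 0.0101
```

>>> arm_command:
  rows:
    - {"x":0,"y":0,"z":0,"ax":0,"ay":0,"az":0,"fingers":-1}
    - {"x":0,"y":0,"z":0,"ax":0,"ay":0,"az":0,"fingers":-1}
    - {"x":0,"y":0,"z":0,"ax":0,"ay":0,"az":0,"fingers":0}
    - {"x":0,"y":0,"z":0,"ax":0,"ay":0,"az":0,"fingers":1}
    - {"x":0,"y":0,"z":0,"ax":0,"ay":0,"az":0,"fingers":1}

```text
t: 6.8
position: [0.5413, 0.0275, 0.1243]
tcp_rot: [0.035, -0.706, 0.706, -0.036]
force: [0.1, 0.6, -0.9]
grip_width: 0.053
```

>>> arm_command:
  rows:
    - {"x":0,"y":0,"z":0,"ax":0,"ay":0,"az":0,"fingers":1}
    - {"x":0,"y":0,"z":0,"ax":0,"ay":0,"az":0,"fingers":1}

```text
t: 7.0
position: [0.5412, 0.0276, 0.1243]
tcp_rot: [0.035, -0.706, 0.706, -0.036]
force: [0.4, 0.5, -0.1]
grip_width: 0.0813
```

```bash
python3 -c "
from h import *
delta([.5418,.0265,.092],np.radians(5.6-90));print(env.get_obs()['torque'])
snap('wrist','w5')
p=cv2.imread('pics/w5.png');cv2.imwrite('pics/w5c.png',cv2.resize(p[140:340,190:470],None,fx=2.8,fy=2.8,interpolation=cv2.INTER_CUBIC))
"
```

```text
pos [0.5412 0.0276 0.1243] jaw yaw -84.26308030629554 down [ 0.001  -0.0001 -1.    ] q7 -1.7018490085045868 t 7.0 F [ 0.4498  0.4703 -0.1118] w 0.08125878619580566
shift mm [-0.4266 32.3275  1.0992]
turn [-0.0002  0.0024 -0.001 ]
turn [-0.0016 -3.1392  0.0004]
[0.0608 0.0101 0.0671]
```

View pics/w5c.png

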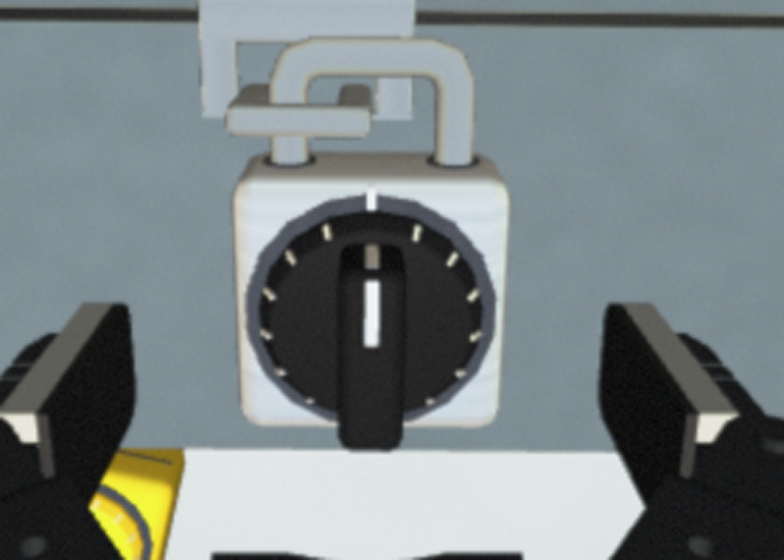

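Square to the box (seam level in the image), index mark and pointer still in line at column 372, case midway between the pads. Now going down to grip the case.

>>> arm_command:
  rows:
    - {"x":0,"y":15,"z":-0.5,"ax":0,"ay":0,"az":0,"fingers":1}
    - {"x":0,"y":30,"z":-0.5,"ax":0,"ay":0,"az":0,"fingers":1}
    - {"x":0,"y":40,"z":-0.5,"ax":0,"ay":0,"az":0,"fingers":1}
    - {"x":0,"y":40,"z":-0.5,"ax":0,"ay":0,"az":0,"fingers":0.6}
    - {"x":0,"y":40,"z":-0.5,"ax":0,"ay":0,"az":0,"fingers":0}

```text
t: 7.55
position: [0.5413, 0.028, 0.0845]
tcp_rot: [0.035, -0.706, 0.706, -0.036]
force: [0.6, -0.3, 0.1]
grip_width: 0.0589
```

>>> arm_command:
  rows:
    - {"x":0,"y":0,"z":0,"ax":0,"ay":0,"az":0,"fingers":-1}
    - {"x":0,"y":0,"z":0,"ax":0,"ay":0,"az":0,"fingers":-1}
    - {"x":0,"y":0,"z":0,"ax":0,"ay":0,"az":0,"fingers":-1}
    - {"x":0,"y":0,"z":0,"ax":0,"ay":0,"az":0,"fingers":-1}

```text
t: 7.95
position: [0.5414, 0.0273, 0.0851]
tcp_rot: [0.035, -0.706, 0.707, -0.036]
force: [-1.0, -5.8, 2.2]
grip_width: 0.0549
```

```bash
python3 -c "
from h import *
delta([.5418,.0265,.084],np.radians(5.6-90));print(env.get_obs()['torque'])"
```

```text
pos [0.5414 0.0273 0.0851] jaw yaw -84.30436352193736 down [ 0.0014 -0.0008 -1.    ] q7 -1.7129326710162474 t 7.95 F [-1.0211 -5.8444  2.1714] w 0.054944866839783564
shift mm [-0.2787  1.0643  0.821 ]
turn [-0.0009  0.0017 -0.0013]
turn [-0.002  -3.1399  0.0015]
[-1.2261  0.2795 -0.1459]
```

>>> arm_command:
  rows:
    - {"x":5,"y":0,"z":0,"ax":0,"ay":0,"az":0,"fingers":-1}
    - {"x":10,"y":0,"z":0,"ax":0,"ay":0,"az":0,"fingers":-1}
    - {"x":15,"y":0,"z":0,"ax":0,"ay":0,"az":0,"fingers":-1}
    - {"x":20,"y":0,"z":0,"ax":0,"ay":0,"az":0,"fingers":-1}

```text
t: 8.35
position: [0.5214, 0.0253, 0.0853]
tcp_rot: [0.034, -0.706, 0.707, -0.036]
force: [3.7, -3.9, -0.9]
grip_width: 0.0552
```

>>> arm_command:
  rows:
    - {"x":4,"y":0,"z":0,"ax":0,"ay":0,"az":0,"fingers":-1}
    - {"x":8,"y":0,"z":0,"ax":0,"ay":0,"az":0,"fingers":-1}
    - {"x":11,"y":0,"z":0,"ax":0,"ay":0,"az":0,"fingers":-1}

```text
t: 8.65
position: [0.5112, 0.0244, 0.0855]
tcp_rot: [0.034, -0.706, 0.706, -0.037]
force: [18.1, -1.3, -6.0]
grip_width: 0.0545
```

>>> arm_command:
  rows:
    - {"x":1,"y":0,"z":0,"ax":0,"ay":0,"az":0,"fingers":-1}
    - {"x":1.5,"y":0,"z":0,"ax":0,"ay":0,"az":0,"fingers":-1}

```text
t: 8.85
position: [0.5113, 0.0244, 0.0859]
tcp_rot: [0.032, -0.706, 0.706, -0.038]
force: [15.2, -2.7, -9.1]
grip_width: 0.0545
```

Travel 30 mm, and the force has risen to about 15–18 N. Checking with a look.

```bash
python3 -c "
from h import *
delta([.5418,.0265,.084],np.radians(5.6-90));print(env.get_obs()['torque'])
snap('wrist','w6')
p=cv2.imread('pics/w6.png');cv2.imwrite('pics/w6c.png',cv2.resize(p[60:340,180:480],None,fx=2.1,fy=2.1,interpolation=cv2.INTER_CUBIC))
"
```

```text
pos [0.5113 0.0244 0.0859] jaw yaw -84.31652173443548 down [ 0.0079  0.0004 -1.    ] q7 -1.721354730059443 t 8.85 F [15.2198 -2.6639 -9.1258] w 0.05454095174616835
shift mm [-30.5832   2.1242   0.9833]
turn [-0.0004  0.0015 -0.0079]
turn [-0.0124 -3.1401  0.0007]
[-0.5481 -2.7583 -0.3273]
```

View pics/w6c.png

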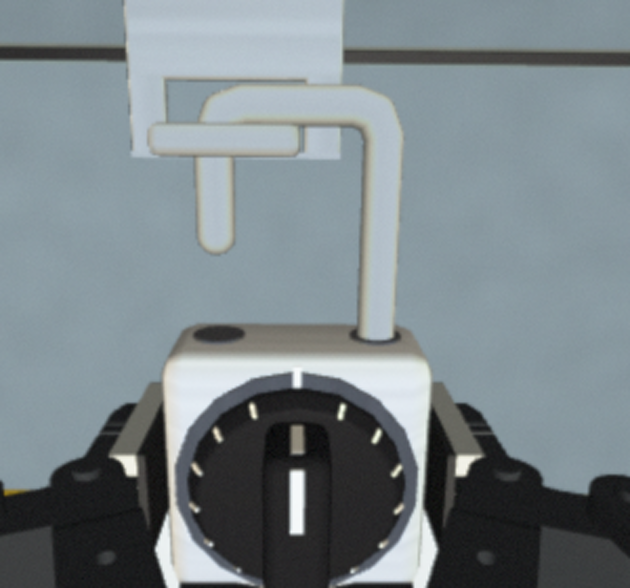

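The crop shows the shackle drawn right out: leg end at (216,253) is clear of the case hole at (218,333), and the bow is up against the staple at (225,140). Working out the shift to the middle of the gap.

```bash
python3 -c "
from h import *
f=lambda x,y,h:ray('w6',180+x/2.1,60+y/2.1,h)
a=np.radians(5.6);ux=np.array([np.cos(a),np.sin(a),0])
s=f(225,156,.113);s2=f(225,124,.113);e=f(216,253,.1);c=f(218,333,.1);c2=f(296,352,.113)
for n,q in (('staple front',s),('staple back',s2),('leg end',e),('hole',c),('top edge',c2)):print(n,q,1e3*ux@(q-c))
delta([.5418,.0265,.084],np.radians(5.6-90))
"
```

```text
staple front [0.5715 0.0434 0.113 ] 38.10013585683022
staple back [0.5771 0.0438 0.113 ] 43.684940210023875
leg end [0.5508 0.0452 0.1   ] 17.673619762970137
hole [0.5332 0.0436 0.1   ] 0.0
top edge [0.5353 0.0268 0.113 ] 0.42284148756836043
pos [0.5113 0.0245 0.0858] jaw yaw -84.31884567086718 down [ 0.0079  0.0004 -1.    ] q7 -1.7214073494065028 t 8.9 F [15.1919 -2.5965 -8.384 ] w 0.05460795388449357
shift mm [-30.5829   2.0867   0.9847]
turn [-0.0004  0.0014 -0.0079]
turn [-0.0124 -3.1402  0.0007]
```

>>> arm_command:
  rows:
    - {"x":-5,"y":0,"z":0,"ax":0,"ay":0,"az":-0.007,"fingers":-1}
    - {"x":-10,"y":0,"z":0,"ax":0,"ay":0,"az":-0.007,"fingers":-1}
    - {"x":-15,"y":0,"z":0,"ax":0,"ay":0,"az":-0.007,"fingers":-1}
    - {"x":-20,"y":0,"z":0,"ax":0,"ay":0,"az":-0.007,"fingers":-1}
    - {"x":-24,"y":0,"z":0,"ax":0,"ay":0,"az":-0.007,"fingers":-1}

```text
t: 9.4
position: [0.5352, 0.0266, 0.0858]
tcp_rot: [0.035, -0.706, 0.706, -0.035]
force: [-1.6, -3.8, -4.7]
grip_width: 0.0553
```

```bash
python3 -c "
from h import *
delta([.5418,.0265,.084],np.radians(5.6-90))
snap('wrist','w7')
p=cv2.imread('pics/w7.png');cv2.imwrite('pics/w7c.png',cv2.resize(p[60:340,180:480],None,fx=2.1,fy=2.1,interpolation=cv2.INTER_CUBIC))
"
```

```text
pos [0.5352 0.0266 0.0858] jaw yaw -84.32322720605289 down [ 0.0001 -0.0006 -1.    ] q7 -1.7138715238140196 t 9.4 F [-1.6074 -3.8369 -4.7426] w 0.055331472935974145
shift mm [-6.5693  1.7924  0.8009]
turn [-0.0006  0.0013 -0.    ]
turn [-0.0001 -3.1403  0.001 ]
```

View pics/w7c.png

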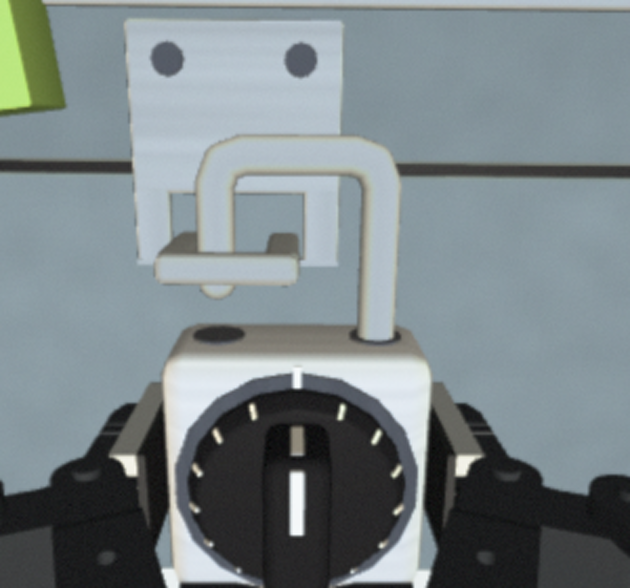

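The shackle has been pushed partly back in: the leg end is at (217,297), so the gap is only about 8 mm. The leg sits left in the eye, and the −3.8 N in y suggests it is rubbing on the left post. Computing the lateral offset before redoing it.

```bash
python3 -c "
from h import *
a=np.radians(5.6);ux=np.array([np.cos(a),np.sin(a),0]);uy=np.array([-np.sin(a),np.cos(a),0])
for w in ('w6','w7'):
  f=lambda x,y,h:ray(w,180+x/2.1,60+y/2.1,h)
  v=(156,253,124) if w=='w6' else (284,297,255)
  sl=f(150 if w=='w6' else 155,v[0],.113);sr=f(299,v[0],.113);e=f(216.5,v[1],.099);c=f(218,333,.099)
  print(w,'staple edges y',1e3*uy@sl,1e3*uy@sr,'mid',500*uy@(sl+sr),'leg y',1e3*uy@e,'gap',1e3*ux@(e-c),'staple front',1e3*ux@(sl-c))
print(env.get_obs()['torque'])
p=cv2.imread('pics/w7.png');d=np.load('pics/w7.npz');z=d['d'];M=d['mtx']
for q in((280,90),(320,134),(360,180),(283,200),(350,250),(230,150)):
  print(q,d['R'].T@(np.array([(q[0]-M[0,2])/M[0,0],(q[1]-M[1,2])/M[1,1],1])*z[q[1],q[0]]-d['t']))
"
```

```text
w6 staple edges y 1.0045239758962756 -25.99418277087953 mid -12.494829397491626 leg y -8.697386892972451 gap 17.810751694277734 staple front 38.40741105927284
w7 staple edges y 1.2517064531813924 -26.203963276844995 mid -12.476128411831795 leg y -8.569121068785716 gap 8.169904124878014 staple front 14.632803238693738
[-0.9355  0.0216 -0.1888]
(280, 90) [0.6129 0.0526 0.0886]
(320, 134) [0.5966 0.0332 0.1045]
(360, 180) [0.5793 0.0144 0.1041]
(283, 200) [0.5668 0.0465 0.1026]
(350, 250) [0.5515 0.0161 0.1146]
(230, 150) [0.584  0.075  0.0854]
```

Leg 3.9 mm left of the staple's middle, with only 3 mm play: it is rubbing. I'll shift 3.8 mm right, draw it out again, check, then go forward.

>>> arm_command:
  rows:
    - {"x":1,"y":0,"z":2,"ax":0,"ay":0,"az":0,"fingers":-1}
    - {"x":5,"y":0,"z":3.8,"ax":0,"ay":0,"az":0,"fingers":-1}
    - {"x":10,"y":0,"z":3.8,"ax":0,"ay":0,"az":0,"fingers":-1}
    - {"x":15,"y":0,"z":3.8,"ax":0,"ay":0,"az":0,"fingers":-1}
    - {"x":19,"y":0,"z":3.8,"ax":0,"ay":0,"az":0,"fingers":-1}

```text
t: 9.95
position: [0.517, 0.0212, 0.086]
tcp_rot: [0.035, -0.706, 0.706, -0.036]
force: [3.4, 0.4, -4.9]
grip_width: 0.0548
```

>>> arm_command:
  rows:
    - {"x":3,"y":0,"z":0,"ax":0,"ay":0,"az":0,"fingers":-1}
    - {"x":5.5,"y":0,"z":0,"ax":0,"ay":0,"az":0,"fingers":-1}
    - {"x":5.5,"y":0,"z":0,"ax":0,"ay":0,"az":0,"fingers":-1}

```text
t: 10.25
position: [0.5119, 0.0208, 0.0862]
tcp_rot: [0.034, -0.706, 0.706, -0.036]
force: [4.8, -0.2, -5.6]
grip_width: 0.0552
```

```bash
python3 -c "
from h import *
delta([.5418,.0265,.084],np.radians(5.6-90))
snap('wrist','w8')
p=cv2.imread('pics/w8.png');cv2.imwrite('pics/w8c.png',cv2.resize(p[60:340,180:480],None,fx=2.1,fy=2.1,interpolation=cv2.INTER_CUBIC))
"
```

```text
pos [0.5119 0.0208 0.0862] jaw yaw -84.31037324718096 down [ 0.0027 -0.     -1.    ] q7 -1.7128041562598904 t 10.25 F [ 4.7582 -0.1664 -5.6348] w 0.055157330714437194
shift mm [-30.359    2.2976  -2.7255]
turn [-0.0003  0.0016 -0.0027]
turn [-0.0042 -3.14    0.0005]
```

View pics/w8c.png

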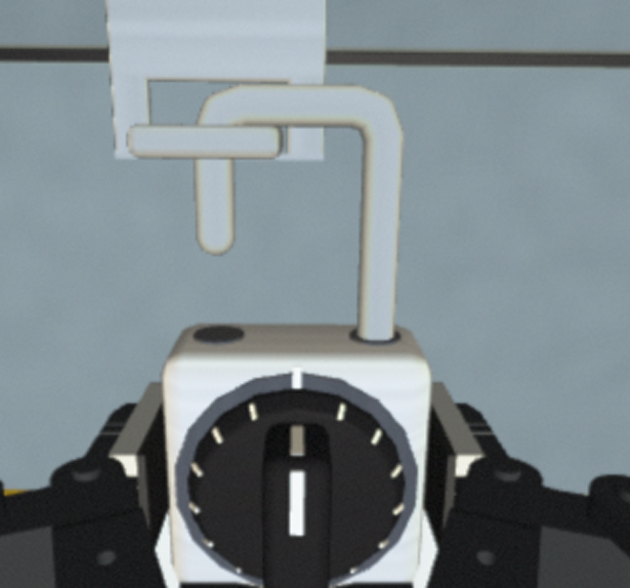

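The crop shows the shackle fully out again (leg end at (216,253)), and the staple (130–280) is now centred on the leg after perspective. Lateral force is about 0. Going forward 32 mm to put the staple mid-gap.

>>> arm_command:
  rows:
    - {"x":-4,"y":0,"z":0,"ax":0,"ay":0,"az":-0.003,"fingers":-1}
    - {"x":-9,"y":0,"z":0,"ax":0,"ay":0,"az":-0.003,"fingers":-1}
    - {"x":-14,"y":0,"z":0,"ax":0,"ay":0,"az":-0.003,"fingers":-1}
    - {"x":-18,"y":0,"z":0,"ax":0,"ay":0,"az":-0.003,"fingers":-1}
    - {"x":-22,"y":0,"z":0,"ax":0,"ay":0,"az":-0.003,"fingers":-1}

```text
t: 10.8
position: [0.5341, 0.023, 0.0861]
tcp_rot: [0.035, -0.706, 0.706, -0.035]
force: [-0.9, -0.2, -3.9]
grip_width: 0.055
```

>>> arm_command:
  rows:
    - {"x":-3,"y":0,"z":0,"ax":0,"ay":0,"az":0,"fingers":-1}
    - {"x":-6,"y":0,"z":0,"ax":0,"ay":0,"az":0,"fingers":-1}
    - {"x":-10,"y":0,"z":0,"ax":0,"ay":0,"az":0,"fingers":-1}
    - {"x":-10,"y":0,"z":0,"ax":0,"ay":0,"az":0,"fingers":-1}

```text
t: 11.2
position: [0.5445, 0.024, 0.0861]
tcp_rot: [0.035, -0.706, 0.706, -0.035]
force: [0.3, -0.1, -3.9]
grip_width: 0.055
```

```bash
python3 -c "
from h import *
delta([.5434,.0238,.084],np.radians(5.6-90))
snap('wrist','w9')
p=cv2.imread('pics/w9.png');cv2.imwrite('pics/w9c.png',cv2.resize(p[60:340,180:480],None,fx=2.1,fy=2.1,interpolation=cv2.INTER_CUBIC))
a=cv2.imread('pics/w8.png');
# outer right corner of the bow (camera fixed): template from w8 found in w9
t=a[98:135,335:375];m=cv2.matchTemplate(p[60:240,320:390],t,cv2.TM_CCOEFF_NORMED);_,v,_,l=cv2.minMaxLoc(m);print(v,'dx,dy px',l[0]-15,l[1]-38)
d=np.load('pics/w9.npz')['d'];print('depth down column 334 (bow)',d[90:190:6,334])
d=np.load('pics/w8.npz')['d'];print(d[90:190:6,334])
"
```

```text
pos [0.5445 0.024  0.0861] jaw yaw -84.31161834816956 down [-0.0005 -0.0003 -1.    ] q7 -1.7047583466063667 t 11.2 F [ 0.3246 -0.1408 -3.856 ] w 0.05500445351770506
shift mm [1.0987 2.1343 0.1395]
turn [-0.0003  0.0015  0.0005]
turn [ 0.0008 -3.1401  0.0004]
0.9931769967079163 dx,dy px 0 0
depth down column 334 (bow) [0.1355 0.     0.1212 0.1196 0.1206 0.124  0.1366 0.1373 0.1388 0.1416
 0.1428 0.1437 0.1442 0.1453 0.1457 0.1456 0.1467]
[0.1344 0.1342 0.1199 0.1199 0.12   0.1237 0.1392 0.1396 0.1406 0.1415
 0.1433 0.1438 0.1431 0.145  0.1452 0.1465 0.1464]
```

The bow has not moved in the camera frame (match 0.99, 0 px), and the force is only the lock's weight. One last look before lifting.

View pics/w9c.png

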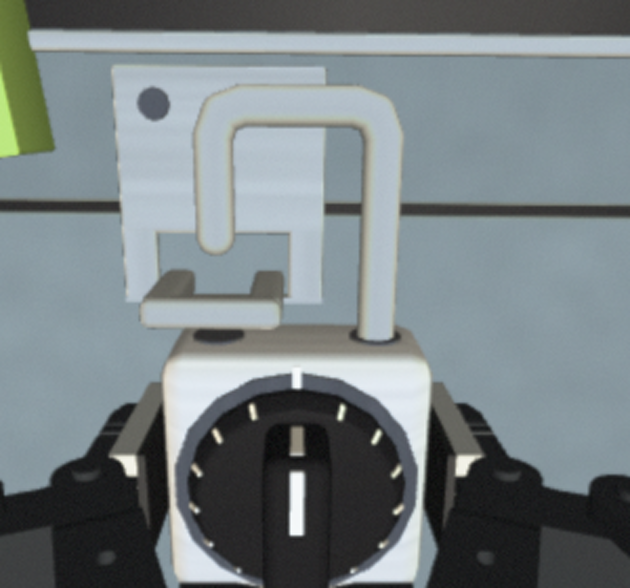

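The staple, (142–282, 300–328), stands in the gap between the leg end (216,253) and the case front (325). Lifting.

>>> arm_command:
  rows:
    - {"x":0.6,"y":-5,"z":0,"ax":0,"ay":0,"az":0,"fingers":-1}
    - {"x":0.6,"y":-10,"z":0,"ax":0,"ay":0,"az":0,"fingers":-1}
    - {"x":0.6,"y":-16,"z":0,"ax":0,"ay":0,"az":0,"fingers":-1}

```text
t: 11.55
position: [0.5435, 0.0239, 0.1027]
tcp_rot: [0.035, -0.706, 0.706, -0.035]
force: [0.6, 0.2, -3.6]
grip_width: 0.0549
```

>>> arm_command:
  rows:
    - {"x":0,"y":-15,"z":0,"ax":0,"ay":0,"az":0,"fingers":-1}
    - {"x":0,"y":-35,"z":0,"ax":0,"ay":0,"az":0,"fingers":-1}
    - {"x":0,"y":-65,"z":0,"ax":0,"ay":0,"az":0,"fingers":-1}
    - {"x":0,"y":-100,"z":0,"ax":0,"ay":0,"az":0,"fingers":-1}
    - {"x":0,"y":-124,"z":0,"ax":0,"ay":0,"az":0,"fingers":-1}

```text
t: 12.05
position: [0.5438, 0.024, 0.2295]
tcp_rot: [0.035, -0.706, 0.706, -0.036]
force: [0.5, 0.4, -3.8]
grip_width: 0.0553
```

>>> arm_command:
  rows:
    - {"x":0,"y":0,"z":0,"ax":0,"ay":0,"az":0,"fingers":-1}
    - {"x":0,"y":0,"z":0,"ax":0,"ay":0,"az":0,"fingers":-1}
    - {"x":0,"y":0,"z":0,"ax":0,"ay":0,"az":0,"fingers":-1}
    - {"x":0,"y":0,"z":0,"ax":0,"ay":0,"az":0,"fingers":-1}

```text
t: 12.45
position: [0.5433, 0.0239, 0.2283]
tcp_rot: [0.035, -0.706, 0.706, -0.035]
force: [-1.1, -0.4, -3.2]
grip_width: 0.0551
```

```bash
python3 -c "
from h import *
delta([.5434,.0238,.084],np.radians(5.6-90));print(np.abs(env.get_obs()['dq']).max())
snap('wrist','w10')
p=cv2.imread('pics/w10.png');a=cv2.imread('pics/w8.png')
t=a[98:135,335:375];m=cv2.matchTemplate(p[60:240,320:390],t,cv2.TM_CCOEFF_NORMED);_,v,_,l=cv2.minMaxLoc(m);print(v,'bow dx,dy px',l[0]-15,l[1]-38)
t=a[235:330,258:385];m=cv2.matchTemplate(p[200:360,230:420],t,cv2.TM_CCOEFF_NORMED);_,v,_,l=cv2.minMaxLoc(m);print(v,'dial dx,dy',l[0]-28,l[1]-35)
"
```

```text
pos [0.5433 0.0239 0.2283] jaw yaw -84.3130073845507 down [-0.0006 -0.0003 -1.    ] q7 -1.6723683441271924 t 12.45 F [-1.0975 -0.3736 -3.2002] w 0.055109699623243136
shift mm [ -0.1969 144.3024   0.1175]
turn [-0.0003  0.0015  0.0006]
turn [ 0.001  -3.1401  0.0004]
0.005303548538149038
0.8939462304115295 bow dx,dy px 0 1
0.9992141127586365 dial dx,dy 0 0
```

```bash
python3 -c "
from plant import env
print(env.sign_off())"
```

```text
the job is handed in; nothing more can be done
None
```

The lock is off the staple and open. The arm is holding it by its case with the dial up, about 14 cm above the lid, and I have handed the job in. The hand-in gave no verdict.

- **Dial:** I turned it clockwise to the index. The case twisted along with it, so I checked by camera and turned further until pointer and mark lined up. I then squared the lock to the box.
- **Shackle:** I gripped the case and drew the shackle fully out. On the first move forward the leg rubbed on the left post of the staple and was pushed back in, leaving a gap of about 8 mm. I shifted the lock 3.8 mm right, drew the shackle out again to the full 18 mm gap, put the staple mid-gap and lifted.
- **Last checks:** In the wrist picture the shackle bow had shifted by at most 1 pixel from fully out (match 0.89) and the case and dial by 0 (match 0.999). The tool was vertical, the arm was at rest, and the wrist force of about −3 to −4 N was just the lock's weight. The clock stood at 12.5 s.
- **Not checked:** I did not measure the pad of notes, stapler, cup or mouse at the end. No move came near them, and no force reading suggested a bump.

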